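# Pop the fuse door and reset the tripped breaker

## Robot

A 6-joint arm with a two-finger parallel gripper is mounted at the origin on the work surface. World frame = base frame: x ahead of the robot, y to its left, z up, the work surface at z = 0. Lengths are in m, angles in rad, forces in N, time in s.
With the tool pointing down it reaches from about 0.275 to 0.825 m from the base axis. Payload 4.9 kg.
Tool frame: the origin (TCP) lies midway between the tips of the shut fingers; the grasp point (between the pads) lies 19 mm behind it (bot.grip_depth is the distance from the TCP to the grasp point, in m); y points along the fingers, x is the direction in which the jaws open and shut, and the axes are right-handed (so a half turn about y gives the same grasp; the last joint's range is limited). The gripper opens to 85 mm and grips with 20 to 120 N. Pads are 22 mm wide; open, the fingers measure 114 mm over their backs; the gripper's body (76 mm by 85 mm) begins 54 mm behind the grasp point. The pads swing forward as they close: fully open they stand 13 mm farther back than shut.
Start: joints at [1.057, 0.326, -0.193, 1.052, 0, 1.437], TCP at [0.204, 0.511, 0.194] pointing down, gripper open.
Joint ranges: [-2.65, 2.65], [-0.97, 1.79], [-1.3, 1.35], [-1.93, 2.1], [-1.47, 1.37], [-3.14, 3.14]. Speed limits (rad/s): [2.57, 2.57, 3.14, 3.14, 3.14, 3.14].

## Interface

Orientations are given as a unit quaternion [w, x, y, z].
In Python, from cell import bot gives the robot as it stands. Calls block until the motion is done:
- bot.move_pose(position, orientation): joint-space move of the TCP to a pose.
- bot.move_linear(position, speed=0.15, rotation=None, until_force=None): straight line of the TCP; rotation=None keeps the orientation; speed is the mean speed in m/s. With until_force (N) it stops when the force on the tool has changed by that much, and returns True; else False.
- bot.goto_joints(angles): joint-space move.
- bot.set_gripper(opening, grasp_force=None): opening from 0.0 (shut) to 1.0 (fully open); grasp_force is the grip in N (None keeps the last); returns when the fingers have stopped.
- bot.wait(seconds).
- bot.solve_ik(position, orientation): joint angles nearest the present ones, or None.
- bot.camera(name): name is "side" or "top"; returns the picture (400x640x3 uint8, red, green, blue); there is no depth.
- bot.calibration(name): a dict with "mtx" (3x3 intrinsics, pixels), "k1" (the pictures are not rectified: a ray, as slopes to the right and down, at radius r is drawn at 1 + k1 r^2 times it, then the intrinsics apply), "extrinsics" (4x4, takes a point from world to camera coordinates). Camera axes: x right, y down, z forward; pixel columns grow to the right and rows downward; lengths in m; the calibration is good to about 2 mm. A picture is of the moment at which its call begins. calibration takes no time and is no camera call.
A pose or a line that the arm cannot do raises bot.PlanningError and nothing moves.
- bot.close_job(): hands the job in, once; it reports no verdict.
Trained networks look in the newest picture that a camera, given by its name, has taken for a name from the list of things; names that differ only in an ending like _2 or _b are one class to them, and where a whole thing is asked for, a point or a joint stands for the part that bears it (a point fixed in the world has none). Each returns a list of dicts, best first, with "confidence" (0 to 1); they miss things now and then, are a little off and sometimes report something else, mostly with a low value. They report only what shows in the picture. A call takes as long as a camera call.
- bot.search_frame(camera, thing): "bbox" ([left, top, width, height] in pixels, round what is visible of it).
Readings, each from a call of its own:
- bot.read_clock(): time.
- bot.read_joint_positions(): joint angles.
- bot.read_joint_vel(): joint speeds.
- bot.read_joint_efforts(): joint torques, N m.
- bot.read_position(): TCP position.
- bot.read_tool_rot(): TCP orientation.
- bot.read_ft_force(): force on the tool from outside, world axes, zero at the start.
- bot.read_moment(): the same for the moment, N m.
- bot.read_gripper_width(): opening from 0.0 (shut) to 1.0 (fully open).
Only numpy, scipy, OpenCV 4.12 (cv2) and the standard library are available. Lean on these libraries where they do the work, as an engineer would, in place of code of your own. Each camera call takes 0.05 s, during which the arm holds its last target.

## Task

A breaker in the bench's power box has tripped. Press the fuse door once on its ribbed pad, so that its push-push latch lets go; let the door spring up and see that it stays open by itself, then push the one breaker button that stands proud fully home. Do not press the door shut again: leave it standing open, and leave everything else on the table and on the box where it is - nothing is to be picked up.

Things in the scene. Friction and masses are not known exactly. Their poses are not given: they have to be found in the camera images.
- power_box: grey bench power box, 220 (its x) x 270 (its y) x 95 mm high, bolted down, three capped sockets on its front (-x). Origin: centre of its underside on the table; x from its front to its back, z up. In its top lies the fuse door, 89 (x) x 150 (y) mm: a clear window in a black frame, hinged along its far edge, flush with the box's top when shut
- breaker_panel (a point): middle of the row of breakers, on the aluminium panel in the recess (92 x 154 mm) under the door, 24 mm below the box's top, 51 mm in front of the hinge; the row runs along the box's y, 40 mm from button to button
- door_press (a point): top of the ribbed press pad (36 x 14 mm, raised 1.5 mm) in the middle of the door's near edge, above the latch, 79 mm from the hinge; moves with the door
- door_hinge (a point): middle of the door's hinge line, at the height of the box's top; the hinge runs along the box's y
- door (a joint): fuse door, rad: about 0.01 = shut, latched (flush within 1 mm). At the pad it yields to about 2 N, lets go some 4 mm down, stops 6 mm down (-0.078). As the finger draws back a damped spring swings it up to the far side in 1 to 2 s, to its stop at 1.9 (19 degrees past upright), where it stays. Keep clear of its near edge (radius 89 mm) as it rises. Pressed shut to the stop again it latches again
- latch_cam (a joint): hidden cam of the push-push latch, m, read as where the striker's roller is on it: 0 = in the notch (latched), about +0.006 = on its way out after the first press, about -0.002 = door open, below -0.005 = on the way back in, because the open door is being pressed shut again
- breaker_a (a joint): push-to-reset breaker button, one of three alike in a row behind the door: black round button, 13 mm across, in a steel collar. Joint: 0 = popped out (tripped), 0.008 m = pressed fully home; it needs about 3 N, stops dead at 0.008 and stays where it is left. This one is tripped at the start; its place in the row changes.
- breaker_b (a joint): push-to-reset breaker button, one of three alike in a row behind the door: black round button, 13 mm across, in a steel collar. Joint: 0 = popped out (tripped), 0.008 m = pressed fully home; it needs about 3 N, stops dead at 0.008 and stays where it is left. Home at the start.
- breaker_c (a joint): push-to-reset breaker button, one of three alike in a row behind the door: black round button, 13 mm across, in a steel collar. Joint: 0 = popped out (tripped), 0.008 m = pressed fully home; it needs about 3 N, stops dead at 0.008 and stays where it is left. Home at the start.
- button_a (a point): centre of the top of breaker a's button; moves with it. Tripped it is 9.5 mm below the box's top, home 17.5 mm below it
- button_b (a point): centre of the top of breaker b's button, 17.5 mm below the box's top when home
- button_c (a point): centre of the top of breaker c's button, 17.5 mm below the box's top when home
- clamp_bolt: loose steel clamping bolt standing on its head on the box's top beside the door, 28 mm across, 40 mm high; origin under its head. Leave alone.
- clamp_bolt2: a like bolt standing on the table in front of the box. Leave alone.
- magnet_square: red arrow-shaped welding magnet lying flat, about 107 x 92 x 18 mm; origin at its underside. Leave alone.
- angle_stop: dark steel angle, 50 x 100 x 70 mm high; origin at its underside. Leave alone.
- tape_measure: black tape measure, 75 x 34 x 52 mm; origin at its underside. Leave alone.
- slot_block: steel block with a slot along its top, 60 x 50 x 44 mm; origin at its underside. Leave alone.
- spray_can: spray can, 56 mm across, 160 mm high; origin at its underside. Leave alone.

How it is judged:
By the outcome, as a careful person would: the job done as asked, in the order asked, and still so for the second after the job is handed in, with the robot touching nothing.
It also fails if it takes over 38 s, if anything falls off the work surface, if the arm or the gripper's body presses on something with over 40 N, if the wrist force passes 120 N, or if a joint passes its speed limit or range.

## Working session

There is one attempt and no reset: what is moved stays moved. The work goes in short steps, each a Python script; the robot and the scene stay as the last script left them, time stands still between calls to the robot, and variables do not carry over. Pictures are saved under pics/ and viewed, and the job is handed in when it is done.

```bash
mkdir -p pics; ls; python3 - <<'E'
from cell import bot
import cv2,numpy as np
for c in ("side","top"):
    im=bot.camera(c); cv2.imwrite(f"pics/{c}0.png",im[:,:,::-1])
    k=bot.calibration(c); print(c,np.round(k["mtx"],1).tolist(),k["k1"],np.round(k["extrinsics"],4).tolist())
    for t in ("power_box","door_press","door","clamp_bolt","breaker_a","button_a"):
        print(t,[(d["confidence"],np.round(d["bbox"],1).tolist()) for d in bot.search_frame(c,t)[:3]])
print(bot.read_clock(),bot.read_tool_rot())
E
```

```text
pics
side [[403.7, 0.0, 311.7], [0.0, 403.7, 199.1], [0.0, 0.0, 1.0]] -0.008105436483019904 [[-0.9985, -0.0554, 0.0035, 0.58], [-0.0431, 0.7349, -0.6768, -0.0516], [0.0349, -0.676, -0.7361, 1.2236], [0.0, 0.0, 0.0, 1.0]]
power_box [(0.75, [272.2, 102.7, 84.9, 79.7])]
door_press [(0.84, [309.6, 115.6, 27.1, 27.6])]
door [(0.84, [308.0, 113.8, 33.2, 32.1])]
clamp_bolt [(0.61, [364.6, 148.8, 8.5, 12.2]), (0.45, [290.4, 140.5, 9.8, 14.9])]
breaker_a [(0.42, [303.3, 114.7, 34.2, 29.5])]
button_a [(0.17, [274.8, 102.0, 77.0, 80.3])]
top [[389.7, 0.0, 324.1], [0.0, 389.7, 198.0], [0.0, 0.0, 1.0]] 0.023145938883159807 [[0.0185, -0.9997, 0.0157, 0.1408], [-0.9978, -0.0194, -0.0637, 0.5681], [0.0639, -0.0144, -0.9978, 1.3945], [0.0, 0.0, 0.0, 1.0]]
power_box [(0.82, [355.0, 159.7, 86.3, 70.6])]
door_press [(0.56, [378.0, 186.1, 44.9, 29.0])]
door [(0.92, [373.9, 182.4, 48.3, 31.8])]
clamp_bolt [(0.58, [363.3, 176.7, 7.6, 4.2]), (0.48, [387.7, 240.4, 7.5, 12.3])]
breaker_a []
button_a []
0.7 [ 0.58540282 -0.58539444 -0.39663683  0.39660573]
```

```bash
python3 - <<'E'
import cv2
a=cv2.imread("pics/top0.png")[140:260,330:470]; cv2.imwrite("pics/topz.png",cv2.resize(a,None,fx=5,fy=5,interpolation=cv2.INTER_CUBIC)[:600])
a=cv2.imread("pics/side0.png")[90:200,250:400]; cv2.imwrite("pics/sidez.png",cv2.resize(a,None,fx=5,fy=5,interpolation=cv2.INTER_CUBIC))
E
```

```text
(no output)
```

View pics/top0.png

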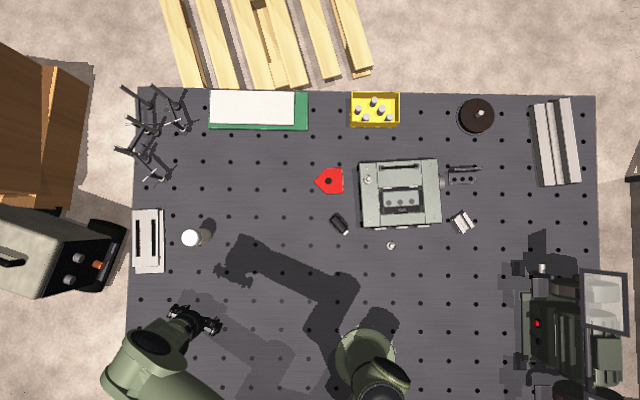

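View pics/side0.png

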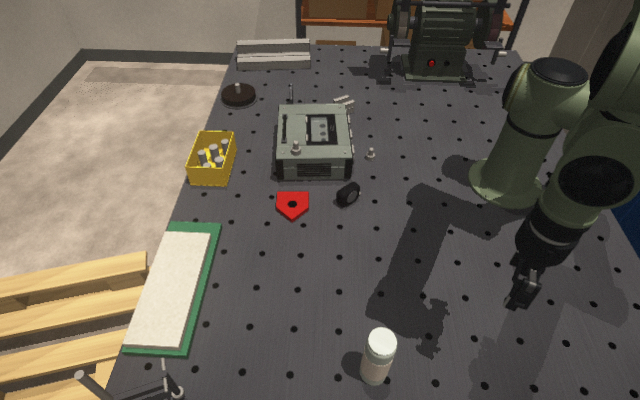

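View pics/topz.png

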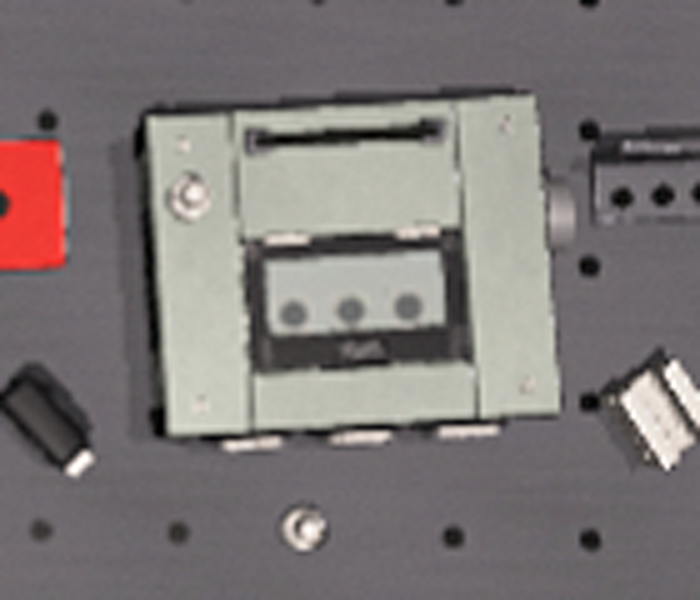

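View pics/sidez.png

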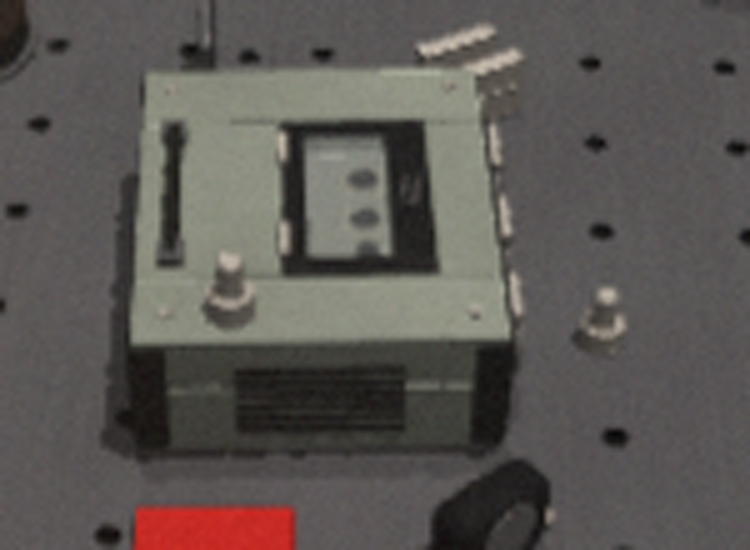

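The top view shows the box with its door shut. In the crop, the window runs over x 250–470 and y 235–370, the pad is at about (362,350), and there is a bolt on the box top at the left at (190,197). I'll fit the box pose from corners in both views.

```bash
cat > h.py <<'E'
from cell import bot
import cv2,numpy as np
from scipy.optimize import least_squares
def proj(c,P):
    k=bot.calibration(c);E=k["extrinsics"]
    M=np.array(k["mtx"]);P=np.atleast_2d(P)
    return cv2.projectPoints(P.astype(float),cv2.Rodrigues(np.array(E)[:3,:3])[0],np.array(E)[:3,3],M,np.array([k["k1"],0,0,0.]))[0][:,0]
def ray(c,px,z):
    k=bot.calibration(c);E=np.array(k["extrinsics"])
    n=cv2.undistortPoints(np.array([[px]],float),np.array(k["mtx"]),np.array([k["k1"],0,0,0.]))[0,0]
    R=E[:3,:3];o=-R.T@E[:3,3];d=R.T@np.array([n[0],n[1],1]);return o+d*(z-o[2])/d[2]
def W(p,L):
    x,y,a=p[:3];L=np.atleast_2d(L);c,s=np.cos(a),np.sin(a)
    return np.c_[x+c*L[:,0]-s*L[:,1],y+s*L[:,0]+c*L[:,1],L[:,2]]
E
cat > fit.py <<'E'
from h import *
up=lambda a,o:(np.array(a)+.5)/5-.5+np.array(o)
# local corners top face: back-left(+x,+y), back-right, front-right, front-left
C=[[.11,.135,.095],[.11,-.135,.095],[-.11,-.135,.095],[-.11,.135,.095]]
T=up([[147,116],[535,95],[558,412],[167,435]],(330,140))
S=up([[132,342],[146,73],[478,68],[510,342]],(250,90))
S=S[[0,1,2,3]]
def f(p,cams):
    r=[]
    if 't' in cams:r.append(proj("top",W(p,C))-T)
    if 's' in cams:r.append(proj("side",W(p,C))-S)
    return np.concatenate(r).ravel()
for cams in('t','s','ts'):
    s=least_squares(f,[.5,-.2,0],args=(cams,)); print(cams,s.x.round(4),s.fun.round(1))
p=s.x
np.save("p.npy",p)
# door features in top
for nm,px,cam,o in [("doorTL",(250,237),"top",(330,140)),("TR",(465,232),"top",(330,140)),("BR",(470,357),"top",(330,140)),("BL",(255,371),"top",(330,140)),("pad",(362,350),"top",(330,140)),("pad s",(411,189),"side",(250,90)),("sd",(284,122),"side",(250,90)),("sd",(422,122),"side",(250,90)),("sd",(438,270),"side",(250,90)),("sd",(284,272),"side",(250,90)),("bolt",(190,200),"top",(330,140))]:
    w=ray(cam,up(px,o),.096);c,s_=np.cos(p[2]),np.sin(p[2]);d=w[:2]-p[:2]
    print(nm,w.round(4),"local",np.round([c*d[0]+s_*d[1],-s_*d[0]+c*d[1]],4))
E
python3 fit.py
```

```text
t [ 0.5848 -0.1074  0.0751] [-0.3 -0.1  0.1 -0.2  0.4  0.2 -0.2  0. ]
s [ 0.5833 -0.1031  0.0731] [-0.8  0.4  0.  -0.4  0.1  0.1  0.7 -0.3]
ts [ 0.584  -0.106   0.0743] [-0.6  0.1 -0.2  0.1 -0.1  0.5 -0.7  0.2 -0.8 -0.3 -0.2 -0.8 -0.2 -0.4
  0.5 -1. ]
doorTL [ 0.6017 -0.0371  0.096 ] local [0.0228 0.0673]
TR [ 0.6081 -0.1849  0.096 ] local [ 0.0181 -0.0805]
BR [ 0.5223 -0.1885  0.096 ] local [-0.0677 -0.0777]
BL [ 0.5099 -0.0414  0.096 ] local [-0.0691  0.0699]
pad [ 0.5257 -0.1146  0.096 ] local [-0.0589 -0.0042]
pad s [ 0.5253 -0.1123  0.096 ] local [-0.0591 -0.0019]
sd [ 0.6081 -0.1772  0.096 ] local [ 0.0187 -0.0728]
sd [ 0.5198 -0.1826  0.096 ] local [-0.0698 -0.0716]
sd [ 0.5076 -0.0353  0.096 ] local [-0.0709  0.0761]
sd [ 0.5985 -0.0281  0.096 ] local [0.0202 0.0766]
bolt [0.6264 0.0044 0.096 ] local [0.0505 0.1069]
```

```bash
cat >> h.py <<'E'
from scipy.spatial.transform import Rotation as Ro
P=np.array([.584,-.106,.0743])
def quat(sgn):
    x=sgn*np.array([-np.sin(P[2]),np.cos(P[2]),0]);y=np.array([0,0,-1.]);z=np.cross(x,y)
    q=Ro.from_matrix(np.c_[x,y,z]).as_quat();return np.array([q[3],q[0],q[1],q[2]])
def loc(x,y,z): return W(P,[x,y,z])[0]
E
python3 - <<'E'
from h import *
q=bot.read_tool_rot();print(Ro.from_quat([q[1],q[2],q[3],q[0]]).as_matrix().round(2))
t=loc(.020-.075,-.001,.13)
for s in(1,-1): print(s,quat(s),bot.solve_ik(t,quat(s)), bot.solve_ik(loc(-.031,.04,.085),quat(s)), bot.solve_ik(loc(-.031,-.04,.085),quat(s)))
E
```

```text
[[ 0.37  0.   -0.93]
 [ 0.93  0.    0.37]
 [ 0.   -1.   -0.  ]]
1 [-0.48108428  0.48108428  0.51822574 -0.51822574] [-0.34341726  0.36126807 -0.31571402  0.89381424  0.         -0.41771726] [-0.25688354  0.43055278 -0.33713798  0.80310557  0.         -0.33118354] [-0.38869884  0.4654532  -0.27921455  0.82612858  0.         -0.46299884]
-1 [-0.51822574  0.51822574 -0.48108428  0.48108428] [-0.34341726  0.36126807 -0.31571402  0.89381424  0.          2.72387539] [-0.25688354  0.43055278 -0.33713798  0.80310557  0.          2.81040911] [-0.38869884  0.4654532  -0.27921455  0.82612858  0.          2.67859381]
```

```bash
python3 - <<'E'
from h import *
bot.set_gripper(0.0)
p=bot.read_position(); bot.move_linear([p[0],p[1],.28],speed=.25)
bot.move_pose(loc(-.055,-.001,.20),quat(1))
bot.move_linear(loc(-.055,-.001,.107),speed=.2)
print(bot.read_position()-loc(-.055,-.001,.107),bot.read_gripper_width(),bot.read_ft_force(),bot.read_clock())
for c,o in (("top",(330,140)),("side",(250,90))):
    im=bot.camera(c)[o[1]:o[1]+110,o[0]:o[0]+150,::-1]; cv2.imwrite(f"pics/{c}1.png",cv2.resize(im,None,fx=5,fy=5,interpolation=cv2.INTER_CUBIC))
E
```

```text
[0.000521   0.00020196 0.00063813] -0.0021059487599883937 [-0.50094778 -0.64365967  0.48062582] 5.0833
```

View pics/top1.png

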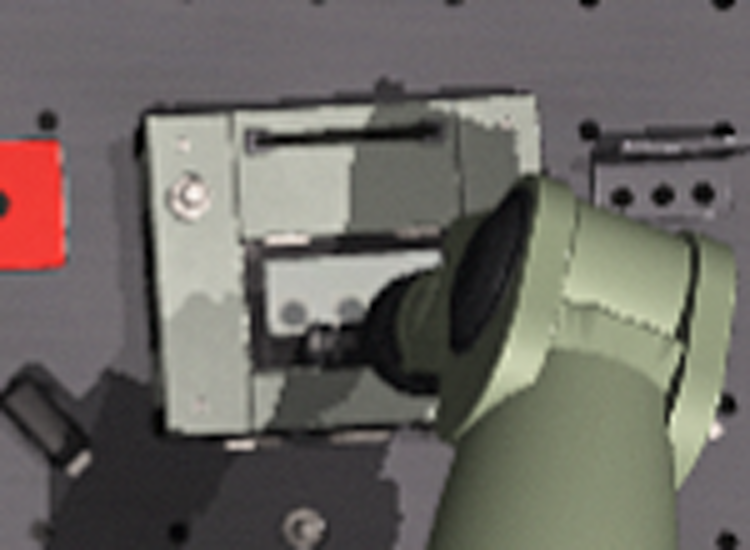

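View pics/side1.png

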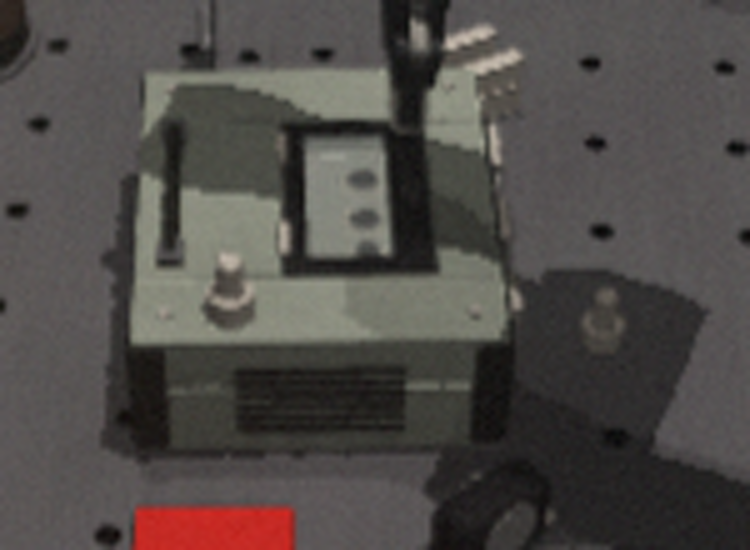

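```bash
python3 - <<'E'
from h import *
p=bot.read_position()
for c,o in (("top",(330,140)),("side",(250,90))):
    print(c,[((proj(c,q)[0]-o+.5)*5-.5).round() for q in (p,p+[0,0,.02],p+[0,0,.05],p+[0,0,.08],loc(-.059,-.001,.0965))])
im=bot.camera("side")[95:135,310:350,::-1].astype(float); cv2.imwrite("pics/s2.png",cv2.resize(np.clip(im*2.5,0,255).astype(np.uint8),None,fx=14,fy=14,interpolation=cv2.INTER_CUBIC))
im=bot.camera("top")[185:225,375:425,::-1].astype(float); cv2.imwrite("pics/t2.png",cv2.resize(np.clip(im*2.5,0,255).astype(np.uint8),None,fx=14,fy=14,interpolation=cv2.INTER_CUBIC))
E
```

```text
top [array([361., 342.]), array([368., 341.]), array([378., 339.]), array([388., 337.]), array([357., 351.])]
side [array([403., 173.]), array([404., 146.]), array([406., 105.]), array([408.,  62.]), array([411., 189.])]
```

View pics/s2.png

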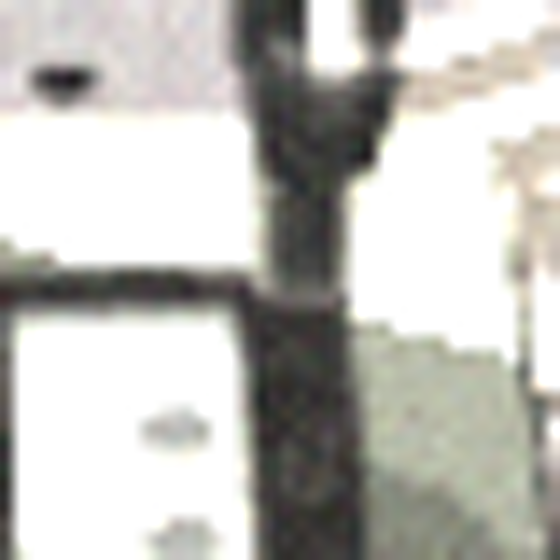

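View pics/t2.png

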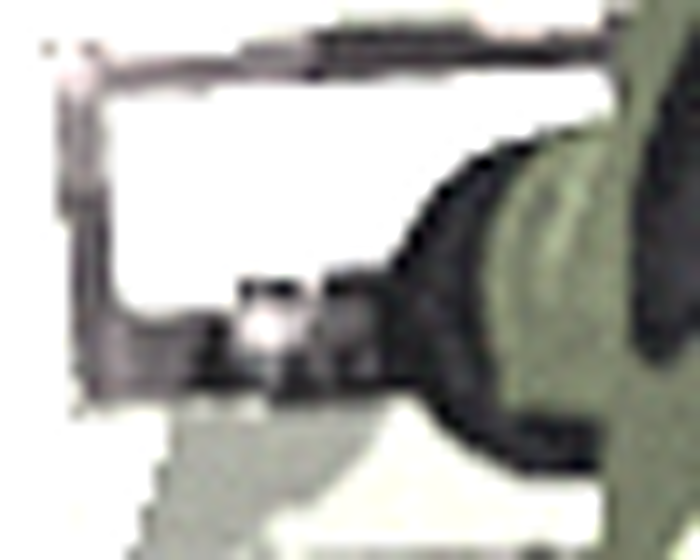

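```bash
python3 - <<'E'
from h import *
xl=-.053
bot.move_linear(loc(xl,-.001,.105),speed=.05)
f0=bot.read_ft_force()
r=bot.move_linear(loc(xl,-.001,.084),speed=.02,until_force=10)
p=bot.read_position();f=bot.read_ft_force()
print(r,p,f-f0,bot.read_clock())
bot.move_linear(p+[0,0,.018],speed=.12)
d=loc(xl-.10,-.001,0)-loc(xl,-.001,0)
bot.move_linear(p+d+[0,0,.10],speed=.3)
print(bot.read_clock())
bot.move_linear(p+d*1.2+[0,0.12,.16],speed=.3)
bot.wait(1.0)
print(bot.read_clock(),bot.read_ft_force()-f0)
for c,o in (("top",(330,140)),("side",(250,70))):
    im=bot.camera(c)[o[1]:o[1]+120,o[0]:o[0]+150,::-1]; cv2.imwrite(f"pics/{c}3.png",cv2.resize(im,None,fx=5,fy=5,interpolation=cv2.INTER_CUBIC))
    for t in ("door_press","breaker_a","button_a"):
        print(t,[(round(x["confidence"],2),np.round((np.array(x["bbox"])-[*o,0,0])*5).tolist()) for x in bot.search_frame(c,t)[:4]])
E
```

```text
False [ 0.53133588 -0.11095553  0.08414019] [-1.39182626 -0.42107085 -0.5871901 ] 6.7333
7.6167
9.2167 [ 0.22395003 -0.59714454 -0.49253064]
door_press [(0.83, [222.0, 236.0, 256.0, 138.0])]
breaker_a []
button_a []
door_press [(0.84, [276.0, 222.0, 158.0, 158.0])]
breaker_a []
button_a [(0.17, [428.0, 574.0, 128.0, 115.0])]
```

```bash
sleep 1
```

```text
(no output)
```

View pics/top3.png

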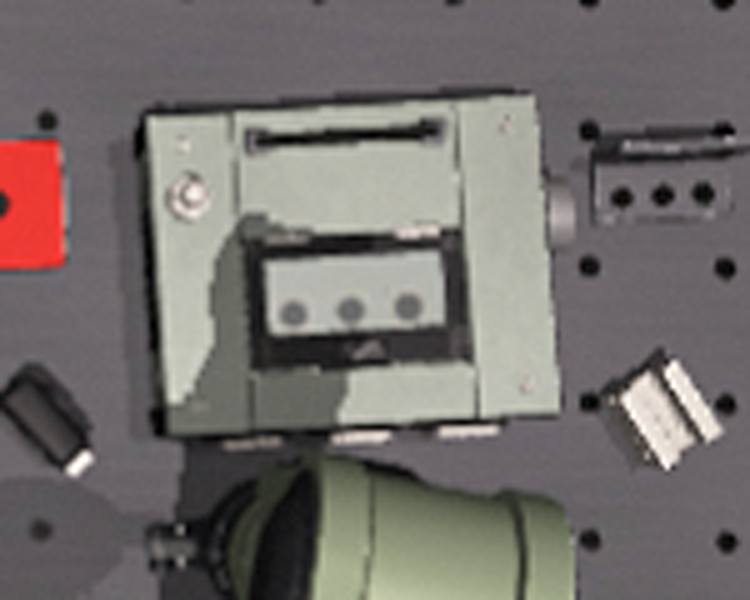

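View pics/side3.png

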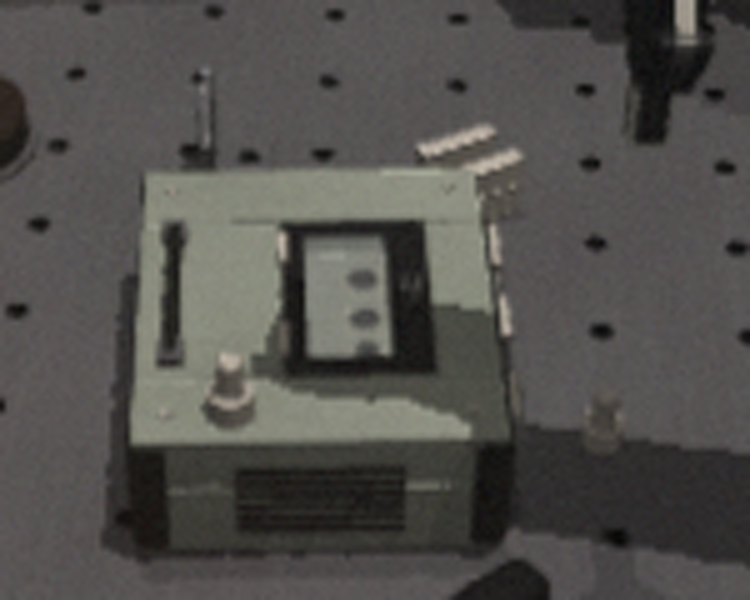

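No contact was felt and the door is still shut in both views. The tip may not be where the TCP says it is, so I'll compare the visible tip with the projected TCP.

```bash
python3 - <<'E'
from h import *
p=bot.read_position();print(p,bot.read_gripper_width(),bot.read_joint_positions())
for c in("top","side"):
    im=bot.camera(c)[:,:,::-1].astype(float)
    u=proj(c,p)[0];o=np.maximum(np.round(u).astype(int)-25,0)
    z=cv2.resize(np.clip(im[o[1]:o[1]+50,o[0]:o[0]+50]*2.5,0,255).astype(np.uint8),None,fx=10,fy=10,interpolation=cv2.INTER_CUBIC)
    for h in(0,.02,.04):
        v=((proj(c,p+[0,0,h])[0]-o+.5)*10).round().astype(int); cv2.circle(z,tuple(map(int,v)),4,(0,0,255),-1); print(c,h,v)
    cv2.imwrite(f"pics/{c}4.png",z)
a=np.hstack([cv2.imread("pics/top4.png"),cv2.imread("pics/side4.png")]);cv2.imwrite("pics/b4.png",cv2.resize(a,(800,400)))
E
```

```text
[4.11618101e-01 1.48069753e-04 2.44113073e-01] 2.2997667965409222e-05 [-1.79405235e-01  3.34036895e-02 -4.25500213e-01  1.11201764e+00
 -9.88748736e-06 -2.53705882e-01]
top 0 [259 255]
top 0.02 [269 259]
top 0.04 [279 263]
side 0 [260 253]
side 0.02 [269 188]
side 0.04 [279 121]
```

View pics/b4.png

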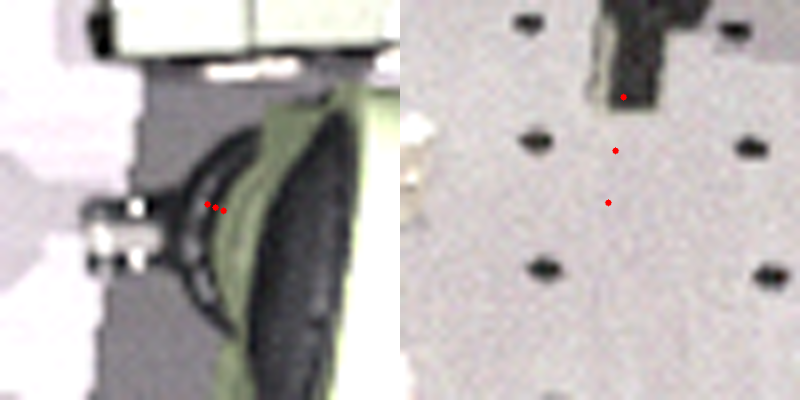

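```bash
python3 - <<'E'
from h import *
for c in("top","side"):
    E=np.array(bot.calibration(c)["extrinsics"]);print(c,"cam",-E[:3,:3].T@E[:3,3])
    print(proj(c,np.array([[.204,.511,.194],[.204,.511,.25],[.204,.511,.3],[0,0,0],[0,0,.2]])).round(1).tolist())
a=cv2.imread("pics/top0.png")[280:400,100:240];b=cv2.imread("pics/side0.png")[200:320,480:620]
z=cv2.resize(np.hstack([a,b]),None,fx=2.8,fy=2.8,interpolation=cv2.INTER_CUBIC);cv2.imwrite("pics/b5.png",np.clip(z*1.6,0,255).astype(np.uint8))
im=bot.camera("top")[:,:,::-1];cv2.imwrite("pics/t6.png",im)
im=bot.camera("side")[:,:,::-1];cv2.imwrite("pics/s6.png",im)
E
```

```text
top cam [0.47505993 0.17192747 1.4254751 ]
[[206.3, 309.0], [200.8, 313.2], [195.5, 317.3], [363.6, 357.4], [371.3, 380.1]]
side cam [0.5341265  0.89706004 0.8637588 ]
[[500.9, 298.9], [512.1, 283.0], [523.3, 267.1], [502.7, 182.2], [529.0, 129.2]]
```

View pics/b5.png

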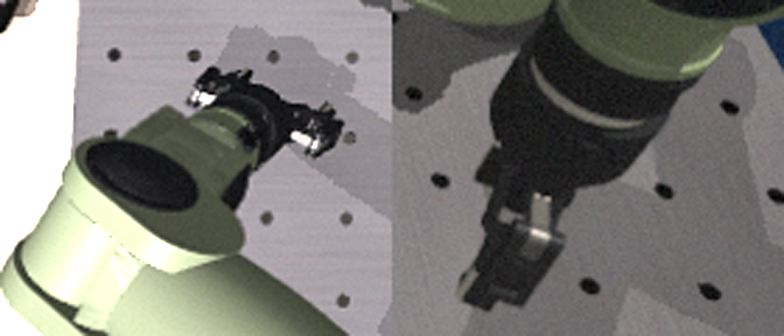

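View pics/t6.png

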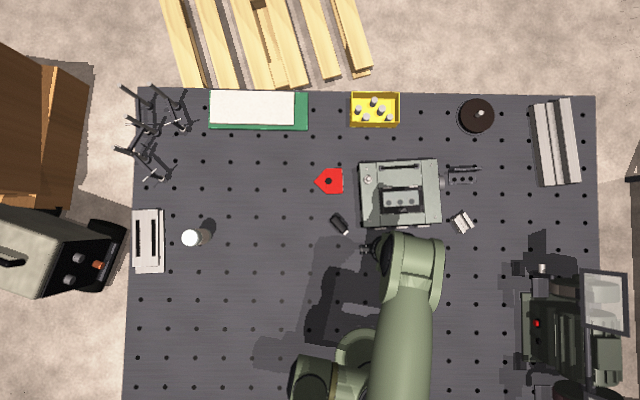

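View pics/s6.png

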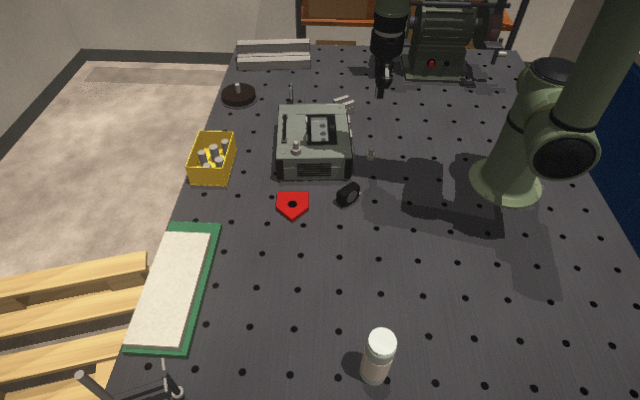

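```bash
cat >> h.py <<'E'
def tri(pt,ps):
    Ps=[];ns=[]
    for c,px in(("top",pt),("side",ps)):
        k=bot.calibration(c);Ps.append(np.array(k["extrinsics"])[:3]);ns.append(cv2.undistortPoints(np.array([[px]],float),np.array(k["mtx"]),np.array([k["k1"],0,0,0.]))[0,0])
    X=cv2.triangulatePoints(Ps[0],Ps[1],ns[0],ns[1])[:,0];X=X[:3]/X[3]
    return X,proj("top",X)[0]-pt,proj("side",X)[0]-ps
E
python3 - <<'E'
from h import *
p=bot.read_position()
ot=np.round(proj("top",p)[0])-25; os=np.round(proj("side",p)[0])-25
print(ot,os)
pt=ot+np.array([125,297])/10-.5; ps=os+np.array([291,134])/10-.5
print(pt,ps,tri(pt,ps))
# start, finger midpoints
print(tri(np.array([195,320.]),np.array([520,295.])))
im=bot.camera("top")[:,:,::-1].astype(float);z=cv2.resize(np.clip(im[220:280,330:410]*2,0,255).astype(np.uint8),None,fx=10,fy=10,interpolation=cv2.INTER_CUBIC);cv2.imwrite("pics/t7.png",z)
im=bot.camera("side")[:,:,::-1].astype(float);z=cv2.resize(np.clip(im[40:110,340:420]*2.5,0,255).astype(np.uint8),None,fx=8,fy=8,interpolation=cv2.INTER_CUBIC);cv2.imwrite("pics/s7.png",z)
E
```

```text
[349. 220.] [351.  85.]
[361.  249.2] [379.6  97.9] (array([0.40860469, 0.04735854, 0.31077154]), array([ 0.25792691, -2.13737083]), array([2.50088566, 0.20508438]))
(array([0.18681611, 0.52840587, 0.24048141]), array([ 0.61516329, -1.70750643]), array([2.92492743, 0.15416099]))
```

View pics/t7.png

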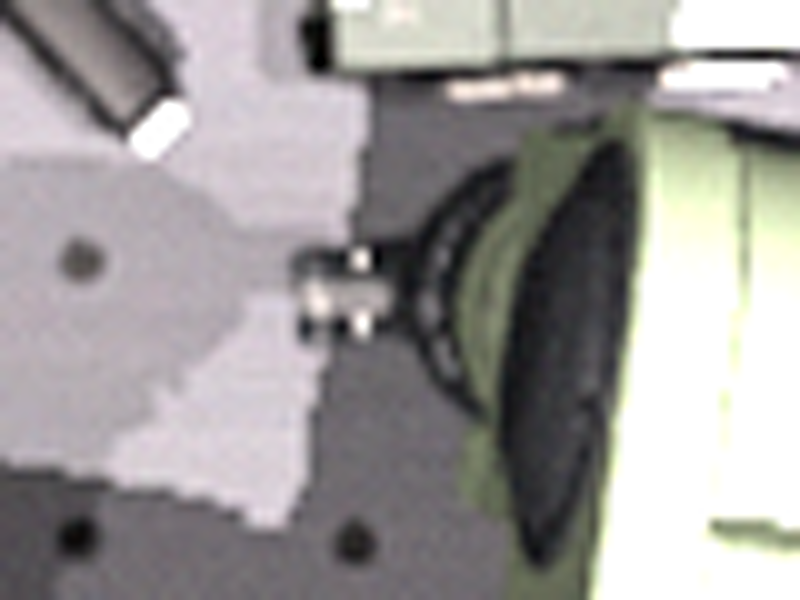

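View pics/s7.png

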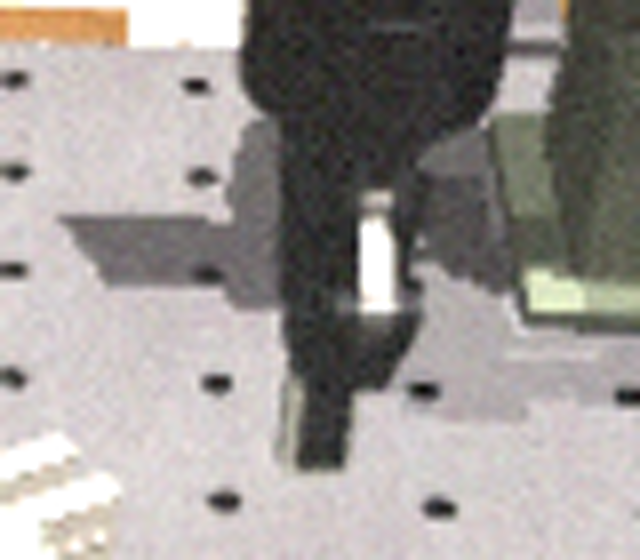

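```bash
python3 - <<'E'
from h import *
p=bot.read_position()
for h in(0,.036,.1,.14,.176,.22): print(h,"top t7",((proj("top",p+[0,0,h])[0]-[330,220]+.5)*10).round(),"side s7",((proj("side",p+[0,0,h])[0]-[340,40]+.5)*8).round())
print("y-.04 side",((proj("side",p+[0,-.04,0])[0]-[340,40]+.5)*8).round())
# flange-circle predicted
th=np.linspace(0,2*np.pi,60)
for h in(.14,.18,.22):
    c=np.c_[p[0]+.047*np.cos(th),p[1]+.047*np.sin(th),np.full(60,p[2]+h)]
    t=(proj("top",c)-[330,220]+.5)*10;s=(proj("side",c)-[340,40]+.5)*8
    print(h,"top",t.min(0).round(),t.max(0).round(),"side",s.min(0).round(),s.max(0).round())
E
```

```text
0 top t7 [449. 255.] side s7 [296. 562.]
0.036 top t7 [467. 262.] side s7 [309. 467.]
0.1 top t7 [502. 275.] side s7 [335. 287.]
0.14 top t7 [526. 284.] side s7 [353. 165.]
0.176 top t7 [549. 293.] side s7 [370.  49.]
0.22 top t7 [579. 305.] side s7 [ 391. -102.]
y-.04 side [289. 492.]
0.14 top [349. 107.] [702. 463.] side [194.  88.] [513. 248.]
0.18 top [368. 110.] [735. 480.] side [207. -39.] [537. 116.]
0.22 top [388. 113.] [770. 499.] side [ 222. -175.] [562. -24.]
```

The tool's axis lines up sideways, but the visible fingertip sits about 34 mm above the reported TCP in two poses, which explains the missing contact. I'll repeat the press with a force guard and go lower.

```bash
python3 - <<'E'
from h import *
xl=-.053
bot.move_pose(loc(xl,-.001,.12),quat(1))
bot.move_linear(loc(xl,-.001,.075),speed=.15)
bot.wait(.2)
f0=bot.read_ft_force();print(bot.read_position(),f0,bot.read_clock())
r=bot.move_linear(loc(xl,-.001,.058),speed=.02,until_force=1.5)
print(r,bot.read_position(),bot.read_ft_force()-f0,bot.read_clock())
for c,o in (("side",(250,90)),):
    im=bot.camera(c)[o[1]:o[1]+110,o[0]:o[0]+150,::-1]*2; cv2.imwrite(f"pics/{c}8.png",cv2.resize(im,None,fx=5,fy=5,interpolation=cv2.INTER_CUBIC))
E
```

```text
[ 0.53224051 -0.11111654  0.07644726] [ 0.42764763 -0.68220698  0.29456518] 11.4
True [ 0.53086701 -0.11084035  0.05846244] [1.03034369 0.9750402  0.88045291] 12.1583
```

View pics/side8.png

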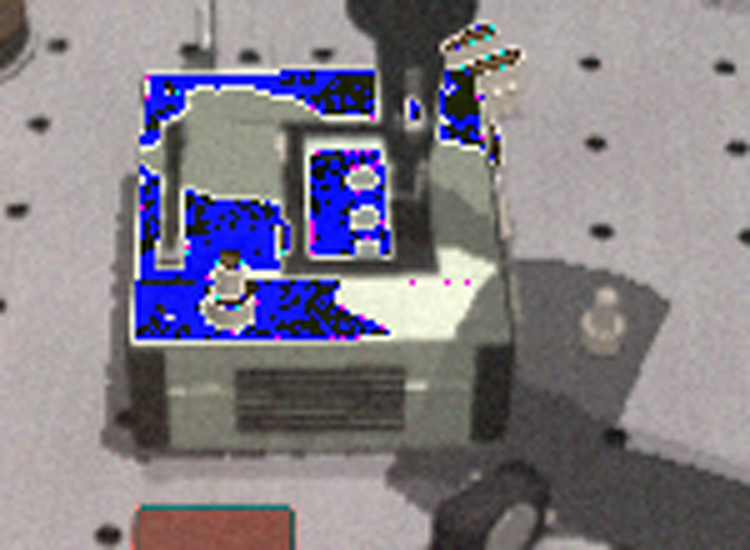

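The tip is now at the pad, near (405,195) in the crop. I'll press on to the stop, then retreat.

```bash
python3 - <<'E'
from h import *
xl=-.053
f0=bot.read_ft_force()
r=bot.move_linear(loc(xl,-.001,.042),speed=.02,until_force=9)
p=bot.read_position();f=bot.read_ft_force()
print(r,p,f-f0,bot.read_clock())
bot.move_linear(p+[0,0,.018],speed=.12)
d=loc(xl-.10,-.001,0)-loc(xl,-.001,0)
bot.move_linear(p+d+[0,0,.10],speed=.3)
bot.wait(1.5)
print(bot.read_clock())
for c,o in (("top",(330,140)),("side",(250,50))):
    im=bot.camera(c)[o[1]:o[1]+120,o[0]:o[0]+150,::-1]; cv2.imwrite(f"pics/{c}9.png",cv2.resize(im,None,fx=5,fy=5,interpolation=cv2.INTER_CUBIC))
E
```

```text
True [ 0.53107123 -0.11086843  0.0535952 ] [-1.22470211  0.4179796   5.52385108] 12.65
15.0333
```

View pics/top9.png

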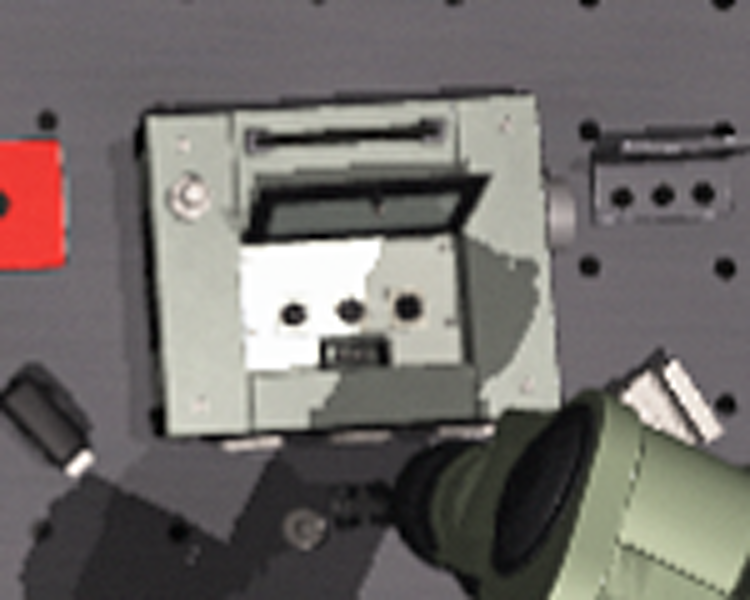

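View pics/side9.png

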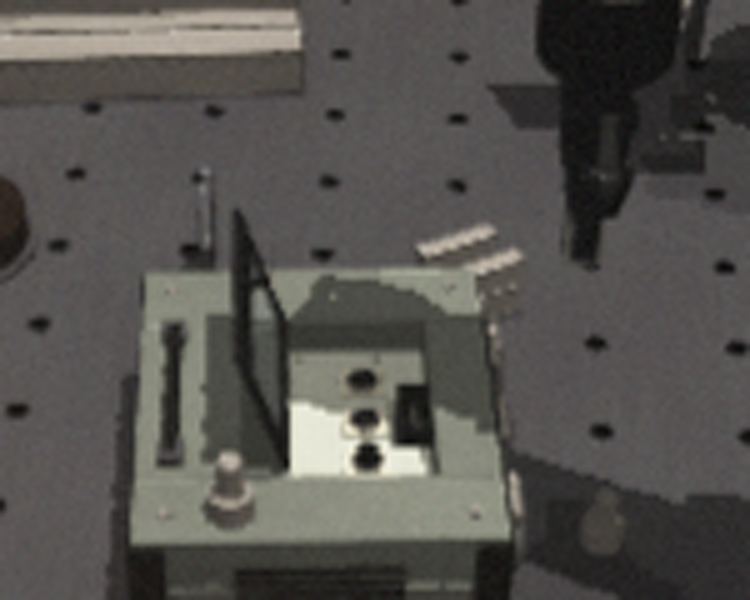

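The door stands open past upright. The right-hand button in the top view, at (408,306), looks largest, so I'll compare the three numerically.

```bash
python3 - <<'E'
from h import *
t=bot.camera("top")[:,:,::-1]; s=bot.camera("side")[:,:,::-1]
for c,o in(("top",(330,140)),("side",(250,50))):
  for y in(.04,0,-.04):
    print(c,y,[((proj(c,loc(-.031,y-.001,z))[0]-o+.5)*5).round(1).tolist() for z in(.0775,.0855)])
a=cv2.resize(t[190:215,378:422],None,fx=17,fy=17,interpolation=cv2.INTER_CUBIC)
b=cv2.resize(s[115:150,305:345],None,fx=17,fy=17,interpolation=cv2.INTER_CUBIC)
for n,i in(("t10",a),("s10",b)): cv2.imwrite(f"pics/{n}.png",np.clip(i*1.3,0,255).astype(np.uint8)[:600])
# dark-area centroids
for n,im,o in(("top",t,(330,140)),("side",s,(250,50))):
  for y in(.04,0,-.04):
    u=proj(n,loc(-.031,y-.001,.08))[0].round().astype(int)
    g=im[u[1]-5:u[1]+6,u[0]-5:u[0]+6].mean(2);w=np.clip(90-g,0,None);yy,xx=np.mgrid[-5:6,-5:6]
    print(n,y,"dark area",(w>20).sum(),"centroid",((np.array([u[0]+(xx*w).sum()/w.sum(),u[1]+(yy*w).sum()/w.sum()])-o+.5)*5).round(1), g.max().round())
E
```

```text
top 0.04 [[292.0, 314.8], [294.1, 314.2]]
top 0 [[349.4, 311.7], [351.8, 311.0]]
top -0.04 [[406.8, 308.5], [409.5, 307.9]]
side 0.04 [[368.0, 455.6], [368.3, 445.3]]
side 0 [[365.5, 414.7], [365.8, 404.4]]
side -0.04 [[363.2, 375.6], [363.5, 365.3]]
top 0.04 dark area 12 centroid [293.1 315.2] 255.0
top 0 dark area 13 centroid [352.1 313.5] 255.0
top -0.04 dark area 21 centroid [407.9 307.9] 209.0
side 0.04 dark area 19 centroid [367.8 457. ] 232.0
side 0 dark area 15 centroid [365.6 412.2] 224.0
side -0.04 dark area 28 centroid [363.  372.5] 135.0
```

View pics/t10.png

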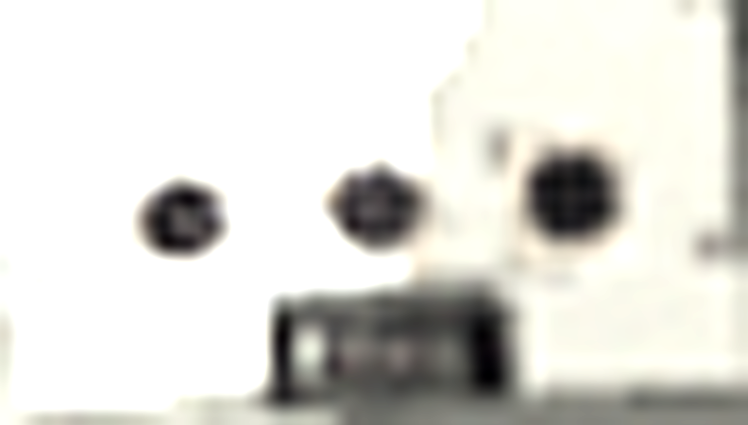

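View pics/s10.png

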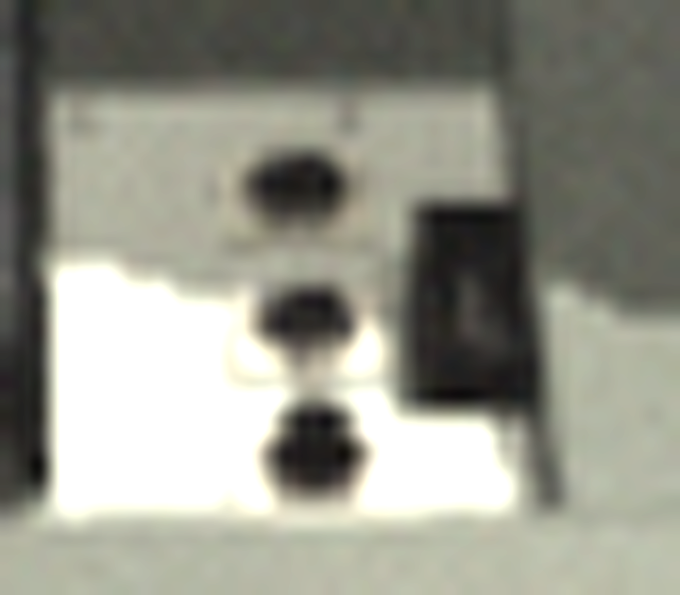

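```bash
python3 - <<'E'
from h import *
p=bot.read_position()
bot.move_linear([.30,.20,p[2]+.12],speed=.35)
T=[];S=[]
for i in range(4): T.append(bot.camera("top")[:,:,::-1].astype(float)); S.append(bot.camera("side")[:,:,::-1].astype(float))
t=np.mean(T,0);s=np.mean(S,0);np.save("ts.npy",np.array([t,s]))
k=17
a=cv2.resize(t[190:215,378:422],None,fx=k,fy=k,interpolation=cv2.INTER_CUBIC)
b=cv2.resize(s[115:150,305:345],None,fx=k,fy=k,interpolation=cv2.INTER_CUBIC)
cl=lambda i:np.ascontiguousarray(np.clip(i*.9,0,255).astype(np.uint8))
a,b=cl(a),cl(b)
th=np.linspace(0,2*np.pi,40)
def draw(img,c,o,y,z,col,dx=0):
    P_=np.array([loc(-.031+.0065*np.cos(v),y-.001+.0065*np.sin(v),z) for v in th])
    q=((proj(c,P_)-o+.5)*k).round().astype(int);cv2.polylines(img,[q],True,col,1)
b2=b.copy();a2=a.copy()
for y in(.04,0,-.04):
    for img,c,o in((a2,"top",(378,190)),(b2,"side",(305,115))):
        draw(img,c,o,y,.0775,(0,255,0));draw(img,c,o,y,.0855,(0,0,255))
cv2.imwrite("pics/t11.png",np.vstack([a,a2])[:850][::1] if 0 else cv2.resize(np.vstack([a,a2]),None,fx=.7,fy=.7)); cv2.imwrite("pics/s11.png",cv2.resize(np.hstack([b,b2]),(800,350)))
print(bot.read_clock())
E
```

```text
16.825
```

View pics/t11.png

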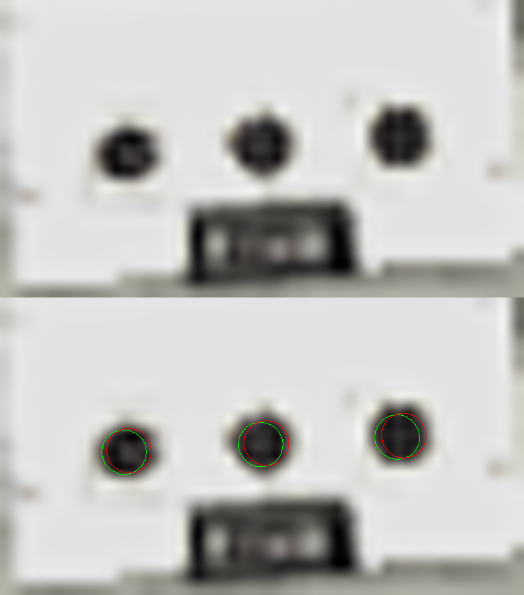

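View pics/s11.png

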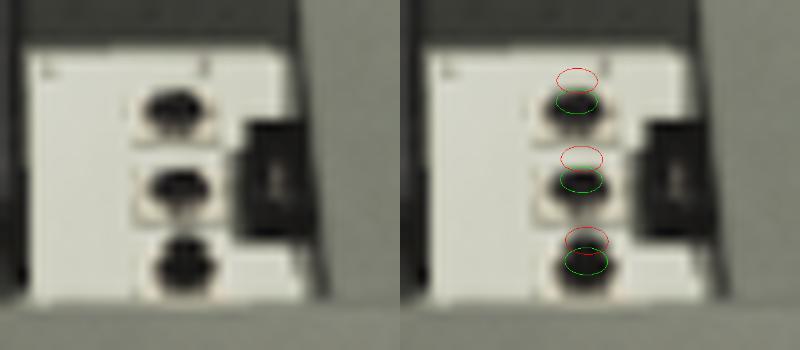

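With even light it's clear in the side view: the near button (+y, left in the top view) reaches the red "tripped" ring, while the other two only reach the green "home" rings. I'll press the one at local y = +0.04.

```bash
python3 - <<'E'
from h import *
x,y=-.030,.039
bot.move_pose(loc(x,y,.14),quat(1))
bot.move_linear(loc(x,y,.054),speed=.15)
bot.wait(.2);f0=bot.read_ft_force()
print(bot.read_position()-loc(x,y,.054),bot.read_clock())
im=bot.camera("side")[85:165,270:370,::-1];cv2.imwrite("pics/s12.png",cv2.resize(im,None,fx=7,fy=7,interpolation=cv2.INTER_CUBIC))
im=bot.camera("top")[165:235,350:440,::-1];cv2.imwrite("pics/t12.png",cv2.resize(im,None,fx=7,fy=7,interpolation=cv2.INTER_CUBIC))
E
```

```text
[ 0.00097923 -0.00018071  0.00116651] 19.2083
```

View pics/s12.png

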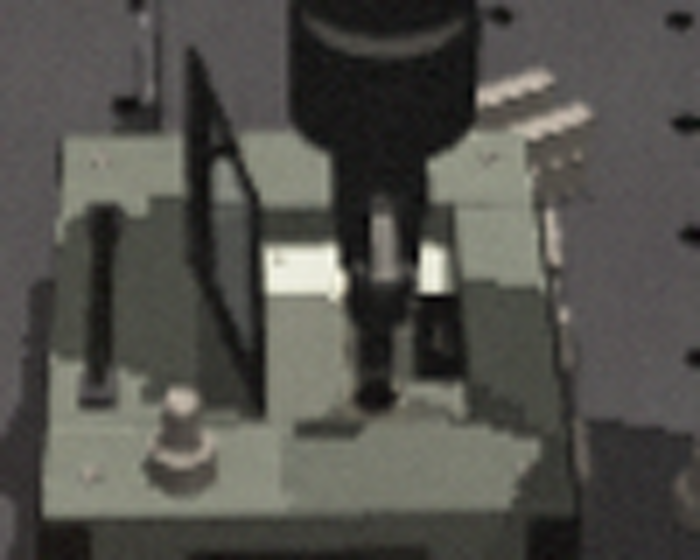

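View pics/t12.png

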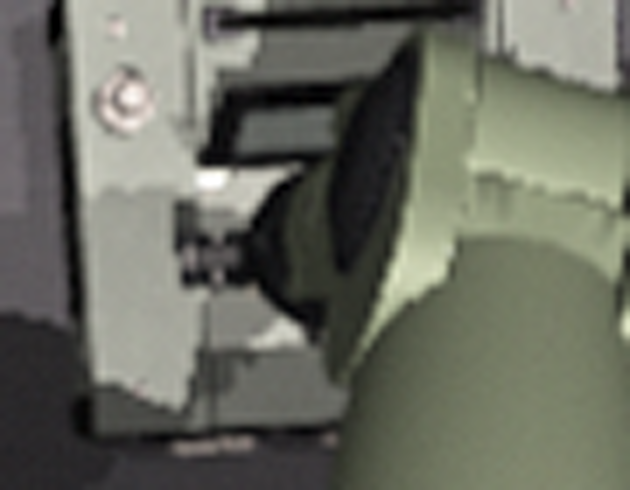

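The finger is directly over the proud button at (377,395), and the door is clear. I'll press.

```bash
python3 - <<'E'
from h import *
x,y=-.030,.039
f0=bot.read_ft_force()
r=bot.move_linear(loc(x,y,.033),speed=.02,until_force=18)
p=bot.read_position();print(r,p,bot.read_ft_force()-f0)
bot.wait(.2)
p2=bot.read_position();print(p2,bot.read_ft_force()-f0)
bot.move_linear(p2+[0,0,.11],speed=.25)
bot.move_linear([.30,.20,.27],speed=.35)
T=[];S=[]
for i in range(3): T.append(bot.camera("top")[:,:,::-1].astype(float)); S.append(bot.camera("side")[:,:,::-1].astype(float))
t=np.mean(T,0);s=np.mean(S,0);k=17
b0=np.load("ts.npy")[1]
R=lambda s:cv2.resize(s[115:150,305:345],None,fx=k,fy=k,interpolation=cv2.INTER_CUBIC)
cv2.imwrite("pics/s13.png",cv2.resize(np.clip(np.hstack([R(b0),R(s)])*.9,0,255).astype(np.uint8),(800,350)))
full=np.hstack([cv2.resize(t[140:260,310:470],(400,300)),cv2.resize(s[80:200,250:410],(400,300))]);cv2.imwrite("pics/f13.png",full.astype(np.uint8))
print(bot.read_clock(),bot.read_ft_force())
E
```

```text
True [ 0.55135656 -0.0694187   0.04034823] [-1.93349295  0.24859774  7.74514115]
[ 0.551362  -0.0694354  0.0403485] [-1.79099514  0.35751034  9.37997773]
22.3917 [ 0.05178619 -0.14003205 -0.07614494]
```

View pics/s13.png

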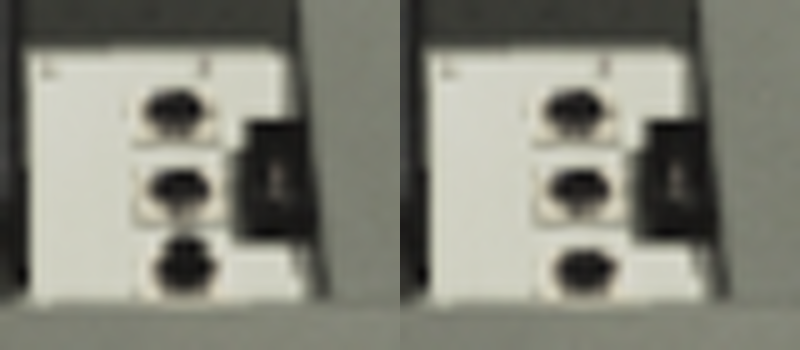

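View pics/f13.png

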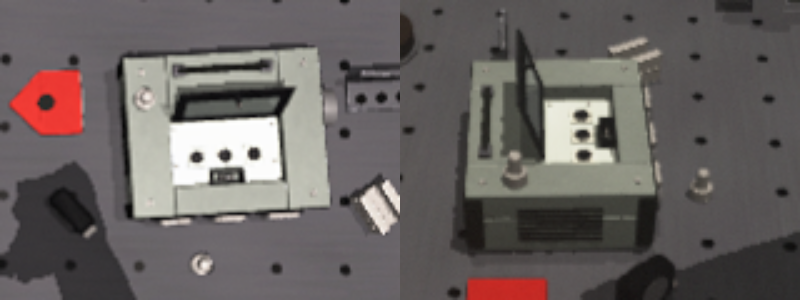

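All three buttons now look alike, the door stands open and the rest is undisturbed. The finger stopped dead at a z reading of 0.0403, where home predicted 0.0405.

```bash
python3 -c "
from cell import bot
print(bot.read_clock()); bot.close_job()"
```

```text
22.3917
the job is handed in; nothing more can be done
```

The job is done and handed in at 22.4 s. The fuse door stands open by itself and the one tripped breaker button is pressed home.

- **Door:** I pressed it once on the ribbed pad, down to its stop. It sprang up and was still open in every later picture, including the last.
- **Breaker:** The proud button was the +y one, at the left end of the row in the top view. It stopped dead at a TCP reading of 0.0403 m, against 0.0405 m predicted for home. The last side pictures show all three buttons at the same height.
- **Everything else:** Both bolts and the other things near the box look unmoved in the last picture. The arm was clear of everything, with the wrist force near zero.

**What disagreed:**
- **First press:** My first attempt touched nothing. The fingertip was really about 37 mm above the reported TCP height. I saw this in the side view and allowed for it; the depth at which the door stopped then confirmed it.
- **Which button:** At first the top view wrongly suggested the button at the other end of the row (-y) was the proud one. The side view in even light settled it before I pressed anything.

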